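# Find the heavy side of the bean drum and hold it down

## Robot

A 7-joint arm with a two-finger parallel gripper is mounted at the origin on a cart in front of the work surface, level with it; the furniture and walls round the work are solid. World frame = base frame: x ahead of the robot, y to its left, z up, the work surface at z = 0. Lengths are in m, angles in rad, forces in N, time in s.
With the tool pointing down it reaches from about 0.425 to 0.875 m from the base axis. Payload 9.9 kg.
Tool frame: the origin (TCP) lies on the centre line of the jaws, within the pads' length; the fingertips stand 22 mm ahead of it and the grasp point (between the pads) lies 3 mm ahead of it; z points along the fingers, y is the line along which they close (so a half turn about z gives the same grasp; the last joint's range is limited). The gripper opens to 85 mm and grips with 20 to 120 N. Pads are 22 mm wide; open, the fingers measure 114 mm over their backs; the gripper's body (76 mm by 85 mm) begins 54 mm behind the grasp point. The pads swing forward as they close: fully open they stand 13 mm farther back than shut.
Start: joints at [0.7, 0.576, 0.025, 1.437, -0.015, 1.129, -0.057], TCP at [0.478, -0.477, 0.253] pointing down, gripper open.
Joint ranges: [-2.76, 2.76], [-0.34, 2.15], [-1.52, 1.57], [0.19, 2.46], [-1.09, 4.23], [0.17, 1.99], [-2.82, 2.82]. Speed limits (rad/s): [2.22, 2.22, 3.01, 3.01, 3.14, 3.14, 3.14].

## Interface

Orientations are given as a unit quaternion [x, y, z, w].
In Python, from cell import readout, get_image, ticket, boxes_of, mark_of gives the robot as it stands. The module is installed in compiled form; this text tells all that it offers.
- The arm moves only by the shell command python3 -m inch 'ROWS' [OPENING] [FORCE]. ROWS is JSON, a list of rows, each an object with "dp": the shift along the tool's x, y, z in mm, a list of three; "turn": the turn, a rotation vector about the tool's x, y, z in degrees, a list of three. A call has exactly 10 rows; each row shifts and turns the commanded pose from where the row before left it, along the tool's axes as they then stand; what a row does not reach is not made up. A row lasts 1/12 s, in which the tool goes at most 41.7 mm and 7.16 degrees, less where a joint would pass 70% of its speed; a pose out of reach is approached as far as the arm can. A call is refused whole if a number of a shift passes 41.7 or a number of a turn 7.16, either way. A call with a gripper value outside its range is refused whole. OPENING is the finger opening in mm, from 0 to 85.4, set as the call begins (- or left out, the last holds). The fingers move at their own pace and stop on an object; FORCE is the grip in N (left out, the last holds). Time passes only in rows, so rows that do not move let the fingers close, or fill a call up. It gives the time, the measured TCP pose, the force, the opening and the grip force at its end, in the units of the state.
- readout.observe(): the state, without advancing time (a new reading comes with each control period).
- get_image(name): name is "side" or "top"; returns a dict with "pixels" (400x640x3 uint8, blue, green, red), "fx", "fy", "cx", "cy" (pixels), "xyz" and "rotation" of the camera in the world. Camera axes: x right, y up, looking along -z (the intrinsics and any distortion apply to the point x, -y, -z); pixel columns grow to the right and rows downward; lengths in m; the calibration is good to about 2 mm. A picture is of the moment at which its call begins. There is no depth.
- ticket.hand_in(): hands the job in; it is judged then, once.
Trained networks look in a picture, given as the dict that the camera call returned (one of the last four; its "shot" number tells which), for a name from the list of things; names that differ only in an ending like _2 or _b are one class to them, and where a whole thing is asked for, a point or a joint stands for the part that bears it (a point fixed in the world has none). Each returns a list of dicts, best first, with "confidence" (0 to 1); they miss things now and then, are a little off and sometimes report something else, mostly with a low value. They report only what shows in the picture. A call takes as long as a camera call.
- boxes_of(thing, picture): "centre" ([x, y, z] in m, in the coordinates of the camera as it stood for that picture, good to about 4 mm: the middle of the surface that is visible of it).
- mark_of(thing, picture): "centre" ([x, y, z] in m, in the coordinates of the camera as it stood for that picture, good to about 4 mm: a listed point, or the origin of a listed thing).
The state is a dict: "t": time; "q": joint angles; "joint_vel": joint speeds; "effort": joint torques, N m; "tool_pos": TCP position; "ee_rot": TCP orientation; "force": force on the tool from outside, world axes, zero at the start; "moment": the same for the moment, N m; "finger_gap": opening from 0.0 (shut) to 1.0 (fully open); "gripper_force": force on a finger pad.
Only numpy, scipy, OpenCV 4.12 (cv2) and the standard library are available. Lean on these libraries where they do the work, as an engineer would, in place of code of your own. Each camera call takes 0.05 s, during which the arm holds its last target. There are 200 camera calls.

## Task

The small hand-cranked bean drum has a counterweight sealed inside its shell, and nothing on the outside shows on which side it sits. Take the crank handle, turn the drum through at least one whole turn, either way, to feel where it is heavy, then bring the heavy side straight down (within about 20 degrees) and finish with the drum at rest, still gripping the handle so that I can open the drum. Leave the other things on the worktop where they are.

Things in the scene. Friction and masses are not known exactly. Their poses are not given: they have to be found in the camera images.
- stand: The hand-cranked bean drum's stand, fixed to the worktop: wooden base 170 x 150 mm, 18 mm thick, shallow steel tray on it, two grey upright cheeks 56 mm wide, their tops 178 mm up. Origin: centre of the base's underside. x runs level along the axle, from the crank end away from the robot; y level, to the robot's left; z up. It may be yawed. The crank is at the -x end.
- axle (a point): The drum's centre on its level axle, 150 mm above the stand's origin; axes as the stand's. The crank arm lies at x = -86 to -78 mm here, the nut on the axle reaches x = -92 mm.
- drum: Round steel drum, 120 mm across, 90 mm long, between the cheeks, with the crank. Turns as one. Origin at the axle point; x along the axle, z towards the crank handle. A weight is sealed in the shell, unseen; its angle to the crank differs widely each time, but it cannot shift in a run. Crank and handle hardly weigh (under 0.02 N m).
- crank_grip (a point): Middle of the wooden crank handle: a round sleeve parallel to the axle, 23 mm thick, 70 mm long, turning freely on its spindle. It goes round the axle at a radius of 55 mm, 148 mm in front of the axle point (sleeve from x = -183 to -113 mm in the axle frame). Axes as the drum's.
- sleeve: The wooden handle sleeve itself, origin at its middle (the crank_grip point); its own turn about the spindle does not matter. This is what must be gripped at the end.
- drum_turn (a joint): Turn of drum and crank, rad, no stops: 0 with the handle straight above the axle, growing clockwise seen from the robot; handle at (-148, -55 sin q, 55 cos q) mm in the axle frame. Starts within 0.5 of 0. Bearing drag 0.27 N m (5 N at the handle) holds it where left. The weight adds 0.17 to 0.25 N m x sine of its angle from straight down: raising it is hard, lowering easy.
- espresso_cup: Bystander: green espresso cup, 65 mm across, 52 mm high, stands beside the machine. Origin: centre of its underside.
- garlic: Bystander: garlic bulb, 60 mm, 58 mm high, right of the machine. Origin: centre of its underside.
- honey_jar: Bystander: honey jar, 61 mm across, 100 mm high. Origin: centre of its underside.
- lime: Bystander: green lime, 48 mm, lying to the left of the machine, by the capsule tray. Origin: underside.
- spice_jar: Bystander: spice jar, 41 mm across, 105 mm high, left of the machine. Origin: centre of its underside.

How it is judged:
By the outcome, as a careful person would: the job done as asked, in the order asked, and still so for the second after the job is handed in, while the arm keeps its last pose, push and grip.
It also fails if it takes over 67 s, if anything falls off the work surface, if the arm or the gripper's body presses on something with over 40 N, if the wrist force passes 120 N, or if a joint passes its speed limit or range.

## Working session

There is one attempt and no reset: what is moved stays moved. The work goes in short steps, Python scripts to look and compute and a shell command to move; the robot and the scene stay as the last step left them, time stands still between calls to the robot, and variables do not carry over. Pictures are saved under pics/ and viewed, at most 10 in all, crops included, and the job is handed in when it is done.

```bash
mkdir -p pics; cat > h.py <<'E'
import numpy as np, cv2
from scipy.spatial.transform import Rotation as R
from cell import readout, get_image, ticket, boxes_of, mark_of
def rot(r):
    r=np.array(r,float)
    return r.reshape(3,3) if r.size==9 else R.from_quat(r).as_matrix()
def w(p,c): return rot(p["rotation"])@np.array(c)+np.array(p["xyz"])
E
python3 - <<'E'
from h import *
np.set_printoptions(precision=4,suppress=True)
s=readout.observe()
for k in s: print(k,np.round(s[k],4))
for n in("side","top"):
    p=get_image(n); cv2.imwrite(f"pics/{n}0.png",p["pixels"]); print(n,p["xyz"],p["rotation"],p["fx"],[k for k in p])
    for t in("stand","axle","drum","crank_grip","sleeve","espresso_cup","garlic","honey_jar","lime","spice_jar"):
        for m in mark_of(t,p)[:2]: print(t,round(m["confidence"],2),w(p,m["centre"]))
E
```

```text
t 0.0
q [ 0.7002  0.5765  0.0248  1.4379 -0.015   1.129  -0.0565]
joint_vel [ 0.0021  0.0003 -0.0003  0.0007  0.0014 -0.0016 -0.0004]
effort [ -0.0024 -76.5746   2.2493 -28.5967   0.0153   0.0128  -0.    ]
tool_pos [ 0.4777 -0.4763  0.2524]
ee_rot [ 0.9236  0.3833 -0.0003 -0.0008]
force [-0.5708 -0.0894 -0.7472]
moment [ 0.0629 -0.0616  0.016 ]
gripper_force 0.0
finger_gap 1.0002
side [-0.1227  0.4387  0.5723] [-0.2515  0.4588  0.7406 -0.4216] 375.6812984946531 ['pixels', 'fx', 'fy', 'cx', 'cy', 'xyz', 'rotation', 'shot']
stand 0.72 [ 0.6272 -0.1498  0.006 ]
axle 0.89 [ 0.6278 -0.1529  0.1487]
axle 0.58 [ 0.6313 -0.1529  0.1495]
drum 0.61 [ 0.6317 -0.1516  0.1459]
crank_grip 0.76 [ 0.48   -0.1651  0.2062]
espresso_cup 0.58 [ 0.4806 -0.033   0.0056]
garlic 0.62 [ 0.5611 -0.3868  0.0004]
honey_jar 0.6 [ 0.6814 -0.2976  0.0004]
honey_jar 0.57 [ 0.5619 -0.3866  0.0006]
lime 0.7 [ 0.5977  0.33   -0.0011]
spice_jar 0.89 [ 0.4857  0.2642 -0.0033]
top [ 0.4654 -0.0156  1.3492] [-0.0379  0.0272  0.7115 -0.7011] 515.4962073698388 ['pixels', 'fx', 'fy', 'cx', 'cy', 'xyz', 'rotation', 'shot']
stand 0.82 [ 0.6233 -0.151  -0.0003]
axle 0.2 [ 0.6234 -0.1527 -0.0019]
drum 0.71 [ 0.6265 -0.1507  0.1451]
crank_grip 0.69 [ 0.477  -0.162   0.2036]
sleeve 0.82 [ 0.4753 -0.162   0.2031]
espresso_cup 0.57 [ 0.477  -0.0303 -0.0003]
garlic 0.78 [ 0.5555 -0.3845  0.0041]
honey_jar 0.87 [ 0.6784 -0.2998 -0.0008]
lime 0.64 [ 0.5949  0.3283 -0.0019]
lime 0.51 [ 0.4861  0.2652 -0.0015]
spice_jar 0.61 [0.4861 0.2643 0.0009]
```

View pics/side0.png

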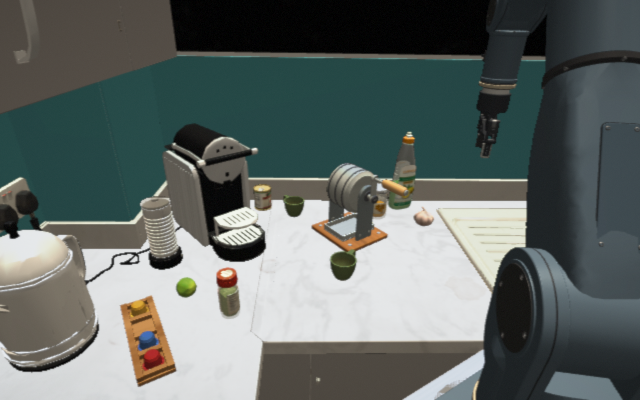

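View pics/top0.png

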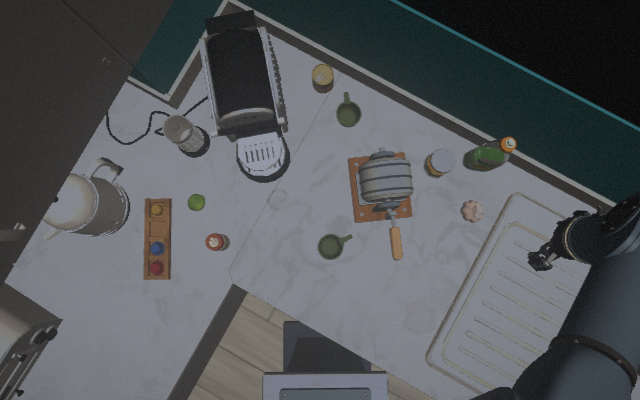

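The drum sits at about (357,190) in the side view, with its handle at (397,186). In the top view the base corners are near (349,158), (403,152), (412,217) and (356,222), and the handle runs from (392,226) to (400,258). The cup (330,246) stands left of the handle. Next I'll measure the yaw.

```bash
python3 - <<'E'
from h import *
np.set_printoptions(precision=4,suppress=True)
p=get_image("top"); Rm=rot(p["rotation"]); o=np.array(p["xyz"])
def ray(u,v,z):
    d=Rm@np.array([(u-p["cx"])/p["fx"],-(v-p["cy"])/p["fy"],-1]); return o+d*(z-o[2])/d[2]
c=[ray(u,v,.018) for u,v in((349,158),(403,152),(412,217),(356,222))]
c=np.array(c);print(c, c.mean(0))
for a,b in((3,0),(2,1)): d=c[b]-c[a];print(np.linalg.norm(d),np.degrees(np.arctan2(d[1],d[0])))
for a,b in((1,0),(2,3)): d=c[b]-c[a];print(np.linalg.norm(d),np.degrees(np.arctan2(d[1],d[0]))-90)
a=ray(391,229,.205);b=ray(400,259,.205);d=a-b;print("handle",a,b,np.linalg.norm(d),np.degrees(np.arctan2(d[1],d[0])))
im=p["pixels"][130:280,320:440];cv2.imwrite("pics/crop1.png",cv2.resize(im,None,fx=4,fy=4,interpolation=cv2.INTER_CUBIC))
E
```

```text
[[ 0.7011 -0.0718  0.018 ]
 [ 0.7146 -0.2129  0.018 ]
 [ 0.5444 -0.2312  0.018 ]
 [ 0.5336 -0.0866  0.018 ]] [ 0.6234 -0.1506  0.018 ]
0.1681325793428602 5.076874904827893
0.17117273830771 6.137521306803759
0.141762563921583 5.459296798574016
0.14494264160629194 4.260695629838821
handle [ 0.5074 -0.1537  0.205 ] [ 0.4412 -0.1718  0.205 ] 0.06866869315554583 15.21727060299485
```

View pics/crop1.png

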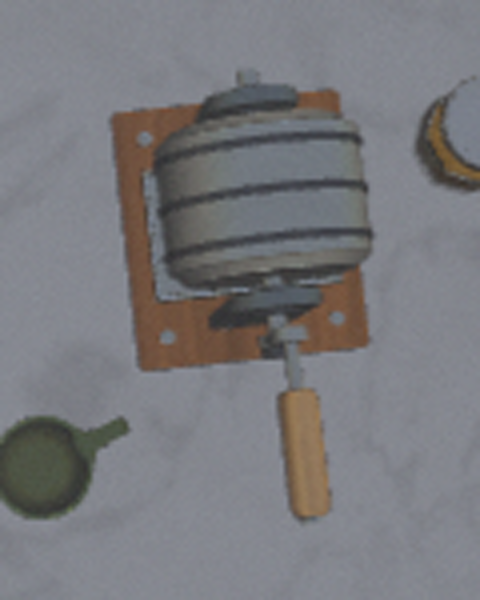

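```bash
python3 -m inch '[{"dp":[0,0,-3],"turn":[0,0,6.63]},{"dp":[0,0,-3],"turn":[0,0,6.63]},{"dp":[0,0,-3],"turn":[0,0,6.63]},{"dp":[0,0,-3],"turn":[0,0,6.63]},{"dp":[0,0,-3],"turn":[0,0,6.63]},{"dp":[0,0,-3],"turn":[0,0,6.63]},{"dp":[2,-28,0],"turn":[0,0,0]},{"dp":[2,-28,0],"turn":[0,0,0]},{"dp":[2,-28,0],"turn":[0,0,0]},{"dp":[2,-28,0],"turn":[0,0,0]}]' 85 40
python3 -m inch '[{"dp":[2,-28,0],"turn":[0,0,0]},{"dp":[2,-28,0],"turn":[0,0,0]},{"dp":[2,-28,0],"turn":[0,0,0]},{"dp":[2,-28,0],"turn":[0,0,0]},{"dp":[2,-28,0],"turn":[0,0,0]},{"dp":[2,-28,0],"turn":[0,0,0]},{"dp":[2,-20,0],"turn":[0,0,0]},{"dp":[0,-10,0],"turn":[0,0,0]},{"dp":[0,0,0],"turn":[0,0,0]},{"dp":[0,0,0],"turn":[0,0,0]}]'
cat > off.py <<'E'
from h import *
import sys
np.set_printoptions(precision=4,suppress=True)
s=readout.observe(); t=np.array([float(a) for a in sys.argv[1:4]])
Q=R.from_quat(s["ee_rot"]); print("t",s["t"],"pos",np.array(s["tool_pos"]),"x",Q.as_matrix()[:,0],"z",Q.as_matrix()[:,2],"yaw",np.degrees(np.arctan2(Q.as_matrix()[1,0],Q.as_matrix()[0,0])))
print("dp mm",Q.inv().apply(t-s["tool_pos"])*1000,"F",np.array(s["force"]),"gap",s["finger_gap"])
G=R.from_matrix(np.array([[np.cos(.0925),np.sin(.0925),0],[np.sin(.0925),-np.cos(.0925),0],[0,0,-1]]).T.T)
print("turn deg",np.degrees((Q.inv()*G).as_rotvec()))
E
python3 off.py 0.472 -0.1637 0.208
```

```text
t: 1.98
tool_pos: [0.4754, -0.3632, 0.2712]
ee_rot: [0.999, 0.046, 0.0, -0.0]
force: [-0.2, 0.2, 0.1]
finger_gap: 0.995
gripper_force: 0.0
t: 2.82
tool_pos: [0.4713, -0.1666, 0.2715]
ee_rot: [0.999, 0.046, 0.0, 0.0]
force: [-0.1, -0.5, 0.5]
finger_gap: 0.997
gripper_force: 0.0
t 2.8167 pos [ 0.4713 -0.1666  0.2715] x [0.9957 0.0927 0.0004] z [ 0.0004 -0.0006 -1.    ] yaw 5.317670441942312
dp mm [ 0.9136 -2.8356 63.5103] F [-0.1369 -0.5299  0.4787] gap 0.9974047023534505
turn deg [ 0.0371 -0.0212  0.0178]
```

```bash
python3 -m inch '[{"dp":[0,-3,10],"turn":[0,0,0]},{"dp":[0,0,10],"turn":[0,0,0]},{"dp":[0,0,10],"turn":[0,0,0]},{"dp":[0,0,10],"turn":[0,0,0]},{"dp":[0,0,10],"turn":[0,0,0]},{"dp":[0,0,8],"turn":[0,0,0]},{"dp":[0,0,5],"turn":[0,0,0]},{"dp":[0,0,0],"turn":[0,0,0]},{"dp":[0,0,0],"turn":[0,0,0]},{"dp":[0,0,0],"turn":[0,0,0]}]' 85 60
python3 -m inch '[{"dp":[0,0,0],"turn":[0,0,0]},{"dp":[0,0,0],"turn":[0,0,0]},{"dp":[0,0,0],"turn":[0,0,0]},{"dp":[0,0,0],"turn":[0,0,0]},{"dp":[0,0,0],"turn":[0,0,0]},{"dp":[0,0,0],"turn":[0,0,0]},{"dp":[0,0,0],"turn":[0,0,0]},{"dp":[0,0,0],"turn":[0,0,0]},{"dp":[0,0,0],"turn":[0,0,0]},{"dp":[0,0,0],"turn":[0,0,0]}]' 0 60
python3 off.py 0.472 -0.1637 0.208
python3 - <<'E'
from h import *
for n in("side","top"):
    p=get_image(n)
    for t in("axle","drum","crank_grip","sleeve"):
        for m in mark_of(t,p)[:1]: print(n,t,round(m["confidence"],2),w(p,m["centre"]).round(4))
    if n=="side": cv2.imwrite("pics/s1.png",cv2.resize(p["pixels"][120:300,270:510],None,fx=3,fy=3))
E
```

```text
t: 3.65
tool_pos: [0.4712, -0.1633, 0.2087]
ee_rot: [0.999, 0.046, 0.0, 0.0]
force: [0.2, 0.6, -0.1]
finger_gap: 0.996
gripper_force: 0.0
t: 4.48
tool_pos: [0.471, -0.1634, 0.2085]
ee_rot: [0.999, 0.046, 0.0, 0.0]
force: [-1.0, -5.1, 6.1]
finger_gap: 0.249
gripper_force: 58.8
t 4.4833 pos [ 0.471  -0.1634  0.2085] x [0.9958 0.092  0.0004] z [ 0.0005 -0.0006 -1.    ] yaw 5.276127664297603
dp mm [0.9282 0.3601 0.5408] F [-1.0301 -5.095   6.0816] gap 0.24874805595376093
turn deg [ 0.0351 -0.0234 -0.0237]
side axle 0.63 [ 0.6293 -0.1555  0.1525]
side drum 0.63 [ 0.6292 -0.1476  0.1472]
side crank_grip 0.89 [ 0.479  -0.1649  0.2041]
side sleeve 0.68 [ 0.4792 -0.1584  0.2011]
top drum 0.56 [ 0.6284 -0.1504  0.1466]
```

View pics/s1.png

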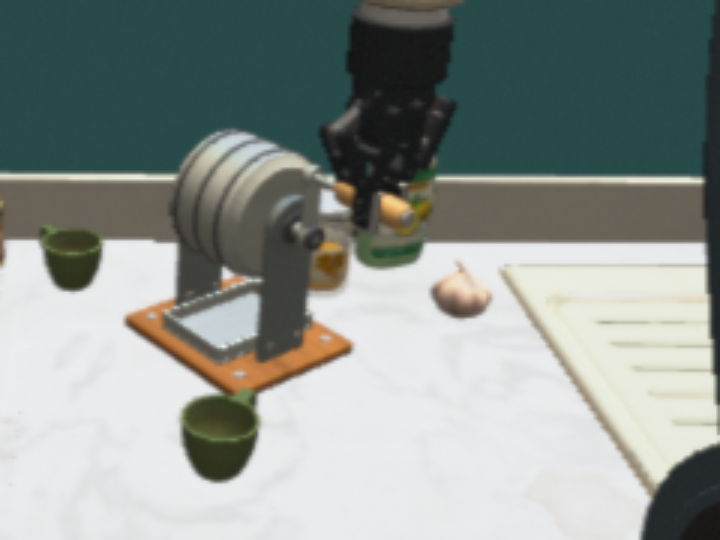

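```bash
python3 - <<'E'
import numpy as np
for k in range(3):
    q=np.radians(-3+30*k+3*np.arange(11)); print(-3+30*k,[(round(a,1),round(b,1)) for a,b in zip(55*np.diff(np.sin(q)),-55*np.diff(np.cos(q)))], 55*(np.sin(q[-1])-np.sin(q[0])),-55*(np.cos(q[-1])-np.cos(q[0])))
E
```

```text
-3 [(np.float64(2.9), np.float64(-0.1)), (np.float64(2.9), np.float64(0.1)), (np.float64(2.9), np.float64(0.2)), (np.float64(2.9), np.float64(0.4)), (np.float64(2.8), np.float64(0.5)), (np.float64(2.8), np.float64(0.7)), (np.float64(2.8), np.float64(0.8)), (np.float64(2.7), np.float64(1.0)), (np.float64(2.7), np.float64(1.1)), (np.float64(2.6), np.float64(1.2))] 27.847955079036982 5.919265581141326
27 [(np.float64(2.5), np.float64(1.4)), (np.float64(2.5), np.float64(1.5)), (np.float64(2.4), np.float64(1.6)), (np.float64(2.3), np.float64(1.8)), (np.float64(2.2), np.float64(1.9)), (np.float64(2.1), np.float64(2.0)), (np.float64(2.0), np.float64(2.1)), (np.float64(1.9), np.float64(2.2)), (np.float64(1.8), np.float64(2.3)), (np.float64(1.6), np.float64(2.4))] 21.15740375132325 19.050211904533747
57 [(np.float64(1.5), np.float64(2.5)), (np.float64(1.4), np.float64(2.5)), (np.float64(1.2), np.float64(2.6)), (np.float64(1.1), np.float64(2.7)), (np.float64(1.0), np.float64(2.7)), (np.float64(0.8), np.float64(2.8)), (np.float64(0.7), np.float64(2.8)), (np.float64(0.5), np.float64(2.8)), (np.float64(0.4), np.float64(2.9)), (np.float64(0.2), np.float64(2.9))] 8.797743174503237 27.076669332464572
```

```bash
python3 -m inch '[{"dp":[0,2.9,-0.1],"turn":[0,0,0]},{"dp":[0,2.9,0.1],"turn":[0,0,0]},{"dp":[0,2.9,0.2],"turn":[0,0,0]},{"dp":[0,2.9,0.4],"turn":[0,0,0]},{"dp":[0,2.8,0.5],"turn":[0,0,0]},{"dp":[0,2.8,0.7],"turn":[0,0,0]},{"dp":[0,2.8,0.8],"turn":[0,0,0]},{"dp":[0,2.7,1.0],"turn":[0,0,0]},{"dp":[0,2.7,1.1],"turn":[0,0,0]},{"dp":[0,2.6,1.2],"turn":[0,0,0]}]'; python3 off.py 0.471 -0.1634 0.2085
```

```text
t: 5.82
tool_pos: [0.4736, -0.1908, 0.2021]
ee_rot: [0.999, 0.046, -0.0, -0.0]
force: [0.0, 0.1, 1.1]
finger_gap: 0.248
gripper_force: 58.5
t 5.8167 pos [ 0.4736 -0.1908  0.2021] x [ 0.9957  0.0926 -0.0002] z [-0.0002  0.0004 -1.    ] yaw 5.312454207895467
dp mm [ -0.0512 -27.4868  -6.3785] F [0.0355 0.1021 1.1084] gap 0.24808025966072111
turn deg [-0.0231  0.0093  0.0126]
```

```bash
python3 -m inch '[{"dp":[0,2.5,1.4],"turn":[0,0,0]},{"dp":[0,2.5,1.5],"turn":[0,0,0]},{"dp":[0,2.4,1.6],"turn":[0,0,0]},{"dp":[0,2.3,1.8],"turn":[0,0,0]},{"dp":[0,2.2,1.9],"turn":[0,0,0]},{"dp":[0,2.1,2.0],"turn":[0,0,0]},{"dp":[0,2.0,2.1],"turn":[0,0,0]},{"dp":[0,1.9,2.2],"turn":[0,0,0]},{"dp":[0,1.8,2.3],"turn":[0,0,0]},{"dp":[0,1.6,2.4],"turn":[0,0,0]}]'
python3 -m inch '[{"dp":[0,1.5,2.5],"turn":[0,0,0]},{"dp":[0,1.4,2.5],"turn":[0,0,0]},{"dp":[0,1.2,2.6],"turn":[0,0,0]},{"dp":[0,1.1,2.7],"turn":[0,0,0]},{"dp":[0,1.0,2.7],"turn":[0,0,0]},{"dp":[0,0.8,2.8],"turn":[0,0,0]},{"dp":[0,0.7,2.8],"turn":[0,0,0]},{"dp":[0,0.5,2.8],"turn":[0,0,0]},{"dp":[0,0.4,2.9],"turn":[0,0,0]},{"dp":[0,0.2,2.9],"turn":[0,0,0]}]'; python3 off.py 0.471 -0.1634 0.2085
```

```text
t: 6.65
tool_pos: [0.4756, -0.2115, 0.1828]
ee_rot: [0.999, 0.047, -0.0, -0.0]
force: [1.9, 5.5, -1.5]
finger_gap: 0.249
gripper_force: 58.7
t: 7.48
tool_pos: [0.4764, -0.2198, 0.1559]
ee_rot: [0.999, 0.047, -0.0, -0.001]
force: [0.2, 8.0, 4.6]
finger_gap: 0.244
gripper_force: 59.2
t 7.4833 pos [ 0.4764 -0.2198  0.1559] x [ 0.9956  0.0933 -0.0002] z [-0.0003  0.0014 -1.    ] yaw 5.354376525970172
dp mm [ -0.0932 -56.7237 -52.5565] F [0.1672 7.982  4.6234] gap 0.24410425332892546
turn deg [-0.0789  0.0092  0.0545]
```

```bash
python3 -m inch '[{"dp":[0,0.1,2.9],"turn":[0,0,0]},{"dp":[0,-0.1,2.9],"turn":[0,0,0]},{"dp":[0,-0.2,2.9],"turn":[0,0,0]},{"dp":[0,-0.4,2.9],"turn":[0,0,0]},{"dp":[0,-0.5,2.8],"turn":[0,0,0]},{"dp":[0,-0.7,2.8],"turn":[0,0,0]},{"dp":[0,-0.8,2.8],"turn":[0,0,0]},{"dp":[0,-1.0,2.7],"turn":[0,0,0]},{"dp":[0,-1.1,2.7],"turn":[0,0,0]},{"dp":[0,-1.2,2.6],"turn":[0,0,0]}]'
python3 -m inch '[{"dp":[0,-1.4,2.5],"turn":[0,0,0]},{"dp":[0,-1.5,2.5],"turn":[0,0,0]},{"dp":[0,-1.6,2.4],"turn":[0,0,0]},{"dp":[0,-1.8,2.3],"turn":[0,0,0]},{"dp":[0,-1.9,2.2],"turn":[0,0,0]},{"dp":[0,-2.0,2.1],"turn":[0,0,0]},{"dp":[0,-2.1,2.0],"turn":[0,0,0]},{"dp":[0,-2.2,1.9],"turn":[0,0,0]},{"dp":[0,-2.3,1.8],"turn":[0,0,0]},{"dp":[0,-2.4,1.6],"turn":[0,0,0]}]'
python3 off.py 0.471 -0.1634 0.2085
```

```text
t: 8.32
tool_pos: [0.4758, -0.2139, 0.1283]
ee_rot: [0.999, 0.047, 0.0, -0.001]
force: [-1.7, 8.7, 11.9]
finger_gap: 0.25
gripper_force: 60.0
t: 9.15
tool_pos: [0.4743, -0.1961, 0.1079]
ee_rot: [0.999, 0.046, 0.001, 0.0]
force: [-5.1, 3.8, 20.2]
finger_gap: 0.247
gripper_force: 60.9
t 9.15 pos [ 0.4743 -0.1961  0.1079] x [0.9957 0.0924 0.0014] z [ 0.0015 -0.0005 -1.    ] yaw 5.299416884884576
dp mm [  -0.0935  -32.7703 -100.6075] F [-5.1477  3.7572 20.2313] gap 0.24714452360147188
turn deg [ 0.0344 -0.0806 -0.0005]
```

```bash
python3 -m inch '[{"dp":[0,-2.5,1.5],"turn":[0,0,0]},{"dp":[0,-2.5,1.4],"turn":[0,0,0]},{"dp":[0,-2.6,1.2],"turn":[0,0,0]},{"dp":[0,-2.7,1.1],"turn":[0,0,0]},{"dp":[0,-2.7,1.0],"turn":[0,0,0]},{"dp":[0,-2.8,0.8],"turn":[0,0,0]},{"dp":[0,-2.8,0.7],"turn":[0,0,0]},{"dp":[0,-2.8,0.5],"turn":[0,0,0]},{"dp":[0,-2.9,0.4],"turn":[0,0,0]},{"dp":[0,-2.9,0.2],"turn":[0,0,0]}]'; python3 off.py 0.471 -0.1634 0.2085
```

```text
t: 9.98
tool_pos: [0.4719, -0.172, 0.099]
ee_rot: [0.999, 0.045, 0.001, 0.002]
force: [-1.4, -8.4, 8.9]
finger_gap: 0.249
gripper_force: 59.8
t 9.9833 pos [ 0.4719 -0.172   0.099 ] x [0.996  0.0896 0.0023] z [ 0.0026 -0.0039 -1.    ] yaw 5.142855785367284
dp mm [   0.0818   -8.1958 -109.57  ] F [-1.4198 -8.4145  8.9184] gap 0.24851758319254208
turn deg [ 0.2388 -0.1306 -0.1573]
```

```bash
cat > fit.py <<'E'
import numpy as np
from scipy.optimize import least_squares as ls
D=np.array([l.split() for l in open("d.txt")],float) # y z Fy Fz  dir
x=D[:,0]; c=np.cos(.0925)
ty=-D[:,0]/c  # tool y (approx, x follows the plane)
r=ls(lambda p:np.hypot(ty-p[0],D[:,1]-p[1])-.055,[.165,.153])
cy,cz=r.x; print("centre",cy,cz,"res mm",r.fun*1000)
q=np.arctan2(ty-cy,D[:,1]-cz)
T=.055*(D[:,2]*c*np.cos(q)+D[:,3]*np.sin(q))  # opposing torque for growing q (needed drive)
dr=D[:,4]
f=ls(lambda p:p[0]*dr+p[1]*np.sin(q)+p[2]*np.cos(q)-T,[.27,0,0])
print("q",np.degrees(q).round(1));print("T",T.round(3),"res",f.fun.round(3))
a,b=f.x[1:]; print("drag",f.x[0],"weight",np.hypot(a,b),"q_bottom",np.degrees(np.arctan2(-b,a)))
E
cat > d.txt <<'E'
-.1908 .2021 .1 1.1 1
-.2115 .1828 5.5 -1.5 1
-.2198 .1559 8 4.6 1
-.2139 .1283 8.7 11.9 1
-.1961 .1079 3.8 20.2 1
-.1720 .0990 -8.4 8.9 1
E
python3 fit.py
```

```text
centre 0.16588910911110555 0.15346248516416208 res mm [ 0.02403776 -0.00270357 -0.09128323  0.02020278  0.1381761  -0.10850672]
q [ 27.9  57.8  87.5 117.2 145.7 172.8]
T [0.033 0.091 0.272 0.364 0.454 0.518] res [-0.007  0.025 -0.031  0.007  0.013 -0.008]
drag 0.2547524585893059 weight 0.2573971560928566 q_bottom 90.36882057918274
```

```bash
python3 -m inch '[{"dp":[0,-2.9,0.1],"turn":[0,0,0]},{"dp":[0,-2.9,-0.1],"turn":[0,0,0]},{"dp":[0,-2.9,-0.2],"turn":[0,0,0]},{"dp":[0,-2.9,-0.4],"turn":[0,0,0]},{"dp":[0,-2.8,-0.5],"turn":[0,0,0]},{"dp":[0,-2.8,-0.7],"turn":[0,0,0]},{"dp":[0,-2.8,-0.8],"turn":[0,0,0]},{"dp":[0,-2.7,-1.0],"turn":[0,0,0]},{"dp":[0,-2.7,-1.1],"turn":[0,0,0]},{"dp":[0,-2.6,-1.2],"turn":[0,0,0]}]'
python3 -m inch '[{"dp":[0,-2.5,-1.4],"turn":[0,0,0]},{"dp":[0,-2.5,-1.5],"turn":[0,0,0]},{"dp":[0,-2.4,-1.6],"turn":[0,0,0]},{"dp":[0,-2.3,-1.8],"turn":[0,0,0]},{"dp":[0,-2.2,-1.9],"turn":[0,0,0]},{"dp":[0,-2.1,-2.0],"turn":[0,0,0]},{"dp":[0,-2.0,-2.1],"turn":[0,0,0]},{"dp":[0,-1.9,-2.2],"turn":[0,0,0]},{"dp":[0,-1.8,-2.3],"turn":[0,0,0]},{"dp":[0,-1.6,-2.4],"turn":[0,0,0]}]'
python3 -m inch '[{"dp":[0,-1.5,-2.5],"turn":[0,0,0]},{"dp":[0,-1.4,-2.5],"turn":[0,0,0]},{"dp":[0,-1.2,-2.6],"turn":[0,0,0]},{"dp":[0,-1.1,-2.7],"turn":[0,0,0]},{"dp":[0,-1.0,-2.7],"turn":[0,0,0]},{"dp":[0,-0.8,-2.8],"turn":[0,0,0]},{"dp":[0,-0.7,-2.8],"turn":[0,0,0]},{"dp":[0,-0.5,-2.8],"turn":[0,0,0]},{"dp":[0,-0.4,-2.9],"turn":[0,0,0]},{"dp":[0,-0.2,-2.9],"turn":[0,0,0]}]'
python3 off.py 0.471 -0.1634 0.2085
```

```text
t: 10.82
tool_pos: [0.4691, -0.143, 0.1035]
ee_rot: [0.999, 0.045, 0.0, 0.001]
force: [2.7, -5.4, -9.7]
finger_gap: 0.246
gripper_force: 59.0
t: 11.65
tool_pos: [0.4669, -0.1193, 0.1233]
ee_rot: [0.999, 0.046, -0.0, -0.0]
force: [2.0, -2.4, -7.1]
finger_gap: 0.247
gripper_force: 59.4
t: 12.48
tool_pos: [0.466, -0.1103, 0.1504]
ee_rot: [0.999, 0.046, -0.0, -0.0]
force: [1.3, 3.4, -5.0]
finger_gap: 0.249
gripper_force: 59.6
t 12.4833 pos [ 0.466  -0.1103  0.1504] x [ 0.9957  0.0928 -0.0003] z [-0.0003  0.0006 -1.    ] yaw 5.325253323678622
dp mm [  0.0119  53.2831 -58.0904] F [ 1.2704  3.4302 -5.0373] gap 0.24943920414830625
turn deg [-0.0365  0.0164  0.0254]
```

Good. Finish the turn (267°→357°), then on to ~450°.

```bash
python3 -m inch '[{"dp":[0,-0.1,-2.9],"turn":[0,0,0]},{"dp":[0,0.1,-2.9],"turn":[0,0,0]},{"dp":[0,0.2,-2.9],"turn":[0,0,0]},{"dp":[0,0.4,-2.9],"turn":[0,0,0]},{"dp":[0,0.5,-2.8],"turn":[0,0,0]},{"dp":[0,0.7,-2.8],"turn":[0,0,0]},{"dp":[0,0.8,-2.8],"turn":[0,0,0]},{"dp":[0,1.0,-2.7],"turn":[0,0,0]},{"dp":[0,1.1,-2.7],"turn":[0,0,0]},{"dp":[0,1.2,-2.6],"turn":[0,0,0]}]'
python3 -m inch '[{"dp":[0,1.4,-2.5],"turn":[0,0,0]},{"dp":[0,1.5,-2.5],"turn":[0,0,0]},{"dp":[0,1.6,-2.4],"turn":[0,0,0]},{"dp":[0,1.8,-2.3],"turn":[0,0,0]},{"dp":[0,1.9,-2.2],"turn":[0,0,0]},{"dp":[0,2.0,-2.1],"turn":[0,0,0]},{"dp":[0,2.1,-2.0],"turn":[0,0,0]},{"dp":[0,2.2,-1.9],"turn":[0,0,0]},{"dp":[0,2.3,-1.8],"turn":[0,0,0]},{"dp":[0,2.4,-1.6],"turn":[0,0,0]}]'
python3 -m inch '[{"dp":[0,2.5,-1.5],"turn":[0,0,0]},{"dp":[0,2.5,-1.4],"turn":[0,0,0]},{"dp":[0,2.6,-1.2],"turn":[0,0,0]},{"dp":[0,2.7,-1.1],"turn":[0,0,0]},{"dp":[0,2.7,-1.0],"turn":[0,0,0]},{"dp":[0,2.8,-0.8],"turn":[0,0,0]},{"dp":[0,2.8,-0.7],"turn":[0,0,0]},{"dp":[0,2.8,-0.5],"turn":[0,0,0]},{"dp":[0,2.9,-0.4],"turn":[0,0,0]},{"dp":[0,2.9,-0.2],"turn":[0,0,0]}]'
python3 off.py 0.471 -0.1634 0.2085
```

```text
t: 13.32
tool_pos: [0.4666, -0.1162, 0.1787]
ee_rot: [0.999, 0.046, -0.0, -0.0]
force: [0.0, 5.6, -1.7]
finger_gap: 0.246
gripper_force: 60.1
t: 14.15
tool_pos: [0.4684, -0.1359, 0.2001]
ee_rot: [0.999, 0.046, 0.0, -0.0]
force: [-1.2, 4.7, 6.1]
finger_gap: 0.243
gripper_force: 60.8
t: 14.98
tool_pos: [0.4711, -0.1637, 0.2085]
ee_rot: [0.999, 0.046, 0.0, 0.0]
force: [-0.3, 1.6, 4.6]
finger_gap: 0.253
gripper_force: 60.7
t 14.9833 pos [ 0.4711 -0.1637  0.2085] x [0.9958 0.0919 0.0004] z [ 0.0004 -0.0006 -1.    ] yaw 5.271831702919939
dp mm [-0.0229 -0.3077  0.0485] F [-0.2508  1.567   4.6001] gap 0.25332767606726114
turn deg [ 0.0337 -0.0214 -0.028 ]
```

```bash
cat >> d.txt <<'E'
-.1430 .1035 -5.4 -9.7 1
-.1193 .1233 -2.4 -7.1 1
-.1103 .1504 3.4 -5 1
-.1162 .1787 5.6 -1.7 1
-.1359 .2001 4.7 6.1 1
-.1637 .2085 1.6 4.6 1
E
python3 fit.py
```

```text
centre 0.165812355111078 0.1535483784706964 res mm [-0.01588867  0.01651681 -0.0183455   0.12775701  0.25238109 -0.01366841
 -0.24957617  0.05431952  0.12876441  0.17912534  0.0203285  -0.03030419]
q [  28.    57.9   87.5  117.3  145.7  172.8 -156.1 -123.3  -93.3  -62.9
  -32.2   -1.5]
T [0.033 0.09  0.272 0.364 0.454 0.518 0.487 0.398 0.264 0.223 0.039 0.081] res [ 0.019  0.04  -0.027  0.001  0.002 -0.017  0.003  0.011  0.031 -0.051
  0.036 -0.049]
drag 0.2680539947180467 weight 0.23702822475174248 q_bottom 93.34370312274635
```

```bash
python3 -m inch '[{"dp":[0,2.9,-0.1],"turn":[0,0,0]},{"dp":[0,2.9,0.1],"turn":[0,0,0]},{"dp":[0,2.9,0.2],"turn":[0,0,0]},{"dp":[0,2.9,0.4],"turn":[0,0,0]},{"dp":[0,2.8,0.5],"turn":[0,0,0]},{"dp":[0,2.8,0.7],"turn":[0,0,0]},{"dp":[0,2.8,0.8],"turn":[0,0,0]},{"dp":[0,2.7,1.0],"turn":[0,0,0]},{"dp":[0,2.7,1.1],"turn":[0,0,0]},{"dp":[0,2.6,1.2],"turn":[0,0,0]}]'
python3 -m inch '[{"dp":[0,2.5,1.4],"turn":[0,0,0]},{"dp":[0,2.5,1.5],"turn":[0,0,0]},{"dp":[0,2.4,1.6],"turn":[0,0,0]},{"dp":[0,2.3,1.8],"turn":[0,0,0]},{"dp":[0,2.2,1.9],"turn":[0,0,0]},{"dp":[0,2.1,2.0],"turn":[0,0,0]},{"dp":[0,2.0,2.1],"turn":[0,0,0]},{"dp":[0,1.9,2.2],"turn":[0,0,0]},{"dp":[0,1.8,2.3],"turn":[0,0,0]},{"dp":[0,1.6,2.4],"turn":[0,0,0]}]'
```

```text
t: 15.82
tool_pos: [0.4736, -0.1909, 0.2021]
ee_rot: [0.999, 0.046, -0.0, -0.0]
force: [-0.1, 1.5, 0.3]
finger_gap: 0.248
gripper_force: 60.3
t: 16.65
tool_pos: [0.4756, -0.2115, 0.1829]
ee_rot: [0.999, 0.047, -0.0, -0.0]
force: [2.1, 6.1, -0.6]
finger_gap: 0.25
gripper_force: 60.2
```

```bash
python3 -m inch '[{"dp":[0,1.5,2.5],"turn":[0,0,0]},{"dp":[0,1.4,2.5],"turn":[0,0,0]},{"dp":[0,1.2,2.6],"turn":[0,0,0]},{"dp":[0,1.1,2.7],"turn":[0,0,0]},{"dp":[0,1.0,2.7],"turn":[0,0,0]},{"dp":[0,0.8,2.8],"turn":[0,0,0]},{"dp":[0,0.7,2.8],"turn":[0,0,0]},{"dp":[0,0.5,2.8],"turn":[0,0,0]},{"dp":[0,0.4,2.9],"turn":[0,0,0]},{"dp":[0,0.2,2.9],"turn":[0,0,0]}]'
python3 -m inch '[{"dp":[0,0,2.5],"turn":[0,0,0]},{"dp":[0,-0.3,1.5],"turn":[0,0,0]},{"dp":[0,-0.3,0.7],"turn":[0,0,0]},{"dp":[0,0,0],"turn":[0,0,0]},{"dp":[0,0,0],"turn":[0,0,0]},{"dp":[0,0,0],"turn":[0,0,0]},{"dp":[0,0,0],"turn":[0,0,0]},{"dp":[0,0,0],"turn":[0,0,0]},{"dp":[0,0,0],"turn":[0,0,0]},{"dp":[0,0,0],"turn":[0,0,0]}]'
python3 - <<'E'
from h import *
s=readout.observe();y,z=-s["tool_pos"][1]/.9957,s["tool_pos"][2]
print("q",np.degrees(np.arctan2(y-.1658,z-.15355)),np.abs(s["joint_vel"]).max())
p=get_image("side"); cv2.imwrite("pics/s2.png",cv2.resize(p["pixels"][120:300,270:510],None,fx=3,fy=3))
for t in("crank_grip","sleeve","axle","espresso_cup","garlic","honey_jar"):
    for m in mark_of(t,p)[:1]: print(t,round(m["confidence"],2),w(p,m["centre"]).round(4))
E
```

```text
t: 17.48
tool_pos: [0.4764, -0.2198, 0.1559]
ee_rot: [0.999, 0.047, -0.0, -0.001]
force: [0.7, 7.9, 4.1]
finger_gap: 0.248
gripper_force: 60.7
t: 18.32
tool_pos: [0.4763, -0.2197, 0.1513]
ee_rot: [0.999, 0.047, -0.0, -0.0]
force: [0.8, 4.6, 2.0]
finger_gap: 0.249
gripper_force: 60.5
q 92.3573205773181 0.002676806866489497
crank_grip 0.75 [ 0.484  -0.2222  0.1502]
sleeve 0.46 [ 0.4863 -0.2187  0.1455]
axle 0.76 [ 0.6276 -0.1515  0.1518]
espresso_cup 0.74 [ 0.4803 -0.0297  0.0046]
garlic 0.68 [ 0.5615 -0.3852 -0.0022]
honey_jar 0.52 [ 6.824e-01 -2.936e-01 -1.000e-04]
```

View pics/s2.png

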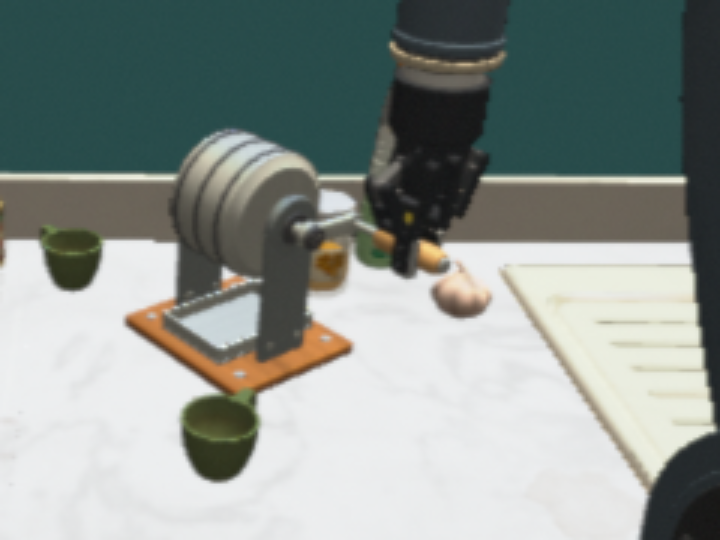

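The handle is level to the right of the axle (crop (410,250), axle end (312,238)), still gripped. The drum is at rest at q ≈ 92° and the other things haven't moved, so I'm handing in.

```bash
python3 -c "
from cell import ticket
print(ticket.hand_in())"
```

```text
the job is handed in; nothing more can be done
None
```

I turned the drum clockwise through about 1¼ turns and left it at rest at 92°, still gripping the handle; the force readings put the heavy side straight down at about 93°. I re-checked the cup, garlic and honey jar in the camera and they hadn't moved. The lime and spice jar weren't re-checked, but the arm stayed well clear of them.

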